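Ready the soldering bench

ROBOT

A 6-joint arm with a two-finger parallel gripper is mounted at the origin on the work surface. World frame = base frame: x ahead of the robot, y to its left, z up, the work surface at z = 0. Lengths are in m, angles in rad, forces in N, time in s.
With the tool pointing down it reaches from about 0.3 to 0.95 m from the base axis. Payload 3.1 kg.
Tool frame: the origin (TCP) lies at the very end of the fingers, on their centre line; the grasp point (between the pads) lies 19 mm behind it; z points along the fingers, y is the direction in which the jaws open and shut (so a half turn about z gives the same grasp; the last joint's range is limited). The gripper opens to 85 mm and grips with 20 to 120 N. Pads are 22 mm wide; open, the fingers measure 114 mm over their backs; the gripper's body (76 mm by 85 mm) begins 54 mm behind the grasp point. The pads swing forward as they close: fully open they stand 13 mm farther back than shut.
Start: joints at [-1.413, 0.308, 1.634, -0, 1.2, -0.07], TCP at [0.141, -0.609, 0.231] pointing down, gripper open.
Joint ranges: [-3.06, 3.06], [-0.79, 1.96], [0.05, 2.63], [-1.19, 4.34], [0.05, 2.64], [-2.94, 2.94]. Speed limits (rad/s): [2.79, 2.79, 3.14, 3.14, 3.14, 3.14].

INTERFACE

Orientations are given as a unit quaternion [x, y, z, w].
In Python, from station import manip, cams, order gives the robot as it stands.
- The arm moves only by the tool play_rows, never from a script. Its argument "moves" is a list of rows, each a list of 2 entries, a list of its own where there are three numbers: the shift along the tool's x, y, z in cm, then the turn, a rotation vector about the tool's x, y, z in rad. In form: [[[tx, ty, tz], [rx, ry, rz]], ...]. A call has 1 to 12 rows; each row is the pose to reach, as a shift and turn from the pose commanded when the call began, along the tool's axes at that moment; what a row does not reach only later rows make up. A row lasts 1/10 s, in which the tool goes at most 50 mm and 8.59 degrees, less where a joint would pass 70% of its speed; a pose out of reach is approached as far as the arm can. A call with a gripper value outside its range is refused whole. "fingers" is the closure, from 0 (fully open) to 1 (shut), set as the call begins (left out, the last holds). The fingers move at their own pace and stop on an object; "grip_force" is the grip in N (left out, the last holds). Time passes only in rows, so rows that repeat a pose let the fingers close. It gives the time, the measured TCP pose, the force and the opening at its end, in the units of the state.
- manip.state(): the state, without advancing time (a new reading comes with each control period).
- cams.read_camera(name): name is "scene" or "top"; returns a dict with "pixels" (384x512x3 uint8, red, green, blue), "intrinsics" (3x3 intrinsics, pixels), "R" (3x3) and "t" (3): a world point X has camera coordinates R X + t. Camera axes: x right, y down, z forward; pixel columns grow to the right and rows downward; lengths in m; the calibration is good to about 2 mm. A picture is of the moment at which its call begins. There is no depth.
- order.close_job(): hands the job in, once; it reports no verdict.
The state is a dict: "t": time; "joint_pos": joint angles; "qvel": joint speeds; "effort": joint torques, N m; "tcp_pos": TCP position; "eef_rot": TCP orientation; "force": force on the tool from outside, world axes, zero at the start; "torque": the same for the moment, N m; "opening": opening from 0.0 (shut) to 1.0 (fully open).
Only numpy, scipy, OpenCV 4.12 (cv2) and the standard library are available. Lean on these libraries where they do the work, as an engineer would, in place of code of your own. Each camera call takes 0.05 s, during which the arm holds its last target. There are 200 camera calls.

TASK

Get the bench ready for soldering: press the large round key on the fume extractor's remote fully down, then push down the raised end of the soldering station's rocker switch until it has flipped right over, and last press the middle of the station's three square keys fully down. Press no other key, pick nothing up, and leave the remote and the other things on the bench where they stand. Finish with the hand clear of everything.

Things in the scene. Friction and masses are not known exactly. Their poses are not given: they have to be found in the camera images.
- station: Soldering station, grey box 170 (x) x 200 (y) x 85 mm high, fixed. Origin: centre of its underside; z up; +y its left, -x its front, nearer the robot. On top: three square keys in a row along y near the front edge, a rocker switch at the right rear (-y, +x), a flat display at the left rear. Yawed up to 0.4 rad; stands on the robot's left or right.
- remote: Loose remote control of the fume extractor, a flat white box 70 (x) x 120 (y) x 40 mm high, about 0.5 kg, standing on the bench on the other side from the station. Origin: centre of its underside; z up. Its top carries a large and a small round key.
- fan_key (a joint): Latching push key, 7 mm travel straight down; resists with about 4 N all the way, no spring, stays where it is left. In m: 0 up, 0.007 fully down. Its top stands 12 mm above the box's top when up. The large round black key on the remote, 34 mm diameter, at x 0, y -27 mm of the remote.
- fan_key_top (a point): Centre of the top of the large round key (moves with it); 52 mm above the bench when up.
- timer_key (a joint): Latching push key, 7 mm travel straight down; resists with about 4 N all the way, no spring, stays where it is left. In m: 0 up, 0.007 fully down. Its top stands 12 mm above the box's top when up. The small round black key on the remote, 18 mm diameter, at x 0, y +35 mm of the remote. Not to be pressed.
- rocker (a joint): V-shaped rocker switch on the station, 28 mm wide, two 30 mm halves along x; pivot along y at x 35, y -55, z 91 mm of the station. In rad: 0 off, front half level, rear half (+x) sloping up at 0.4 rad; 0.4 on, rear half level, front half sloping up. Resists with 0.1 Nm (5 N at the pad), no spring, stays where it is left. Starts within 0.03 rad of off.
- rocker_pad (a point): Point on the upper face of the rocker's rear half, 22 mm from the pivot, where to push down; 102 mm above the bench when off, 94 mm when on. It turns with the rocker.
- key_mid (a joint): Latching push key, 7 mm travel straight down; resists with about 4 N all the way, no spring, stays where it is left. In m: 0 up, 0.007 fully down. Its top stands 12 mm above the box's top when up. The middle one of the three square grey keys on the station, 24 mm square, at x -45, y 0 mm of the station.
- key_mid_top (a point): Centre of the top of the middle square key (moves with it); 97 mm above the bench when up.
- key_left (a joint): Latching push key, 7 mm travel straight down; resists with about 4 N all the way, no spring, stays where it is left. In m: 0 up, 0.007 fully down. Its top stands 12 mm above the box's top when up. Square key like the middle one, 50 mm to its left (+y of the station). Not to be pressed.
- key_right (a joint): Latching push key, 7 mm travel straight down; resists with about 4 N all the way, no spring, stays where it is left. In m: 0 up, 0.007 fully down. Its top stands 12 mm above the box's top when up. Square key like the middle one, 50 mm to its right (-y of the station). Not to be pressed.
- pot: Bystander: tip cleaner, blue pot with brass filling, 64 mm diameter, 40 mm high, between the two boxes. Origin: centre of its underside.
- lamp: Bystander: LED panel of a lamp lying flat, 130 (x) x 62 (y) x 17 mm, behind the pot. Origin: centre of its underside.
- tube: Bystander: clear solder tube with orange cap standing upright, 28 mm diameter, 116 mm high, beyond the boxes. Origin: centre of its underside.
- cell: Bystander: blue battery cell standing upright, 19 mm diameter, 67 mm high, on the robot's side of the boxes. Origin: centre of its underside.
Not all that is in view belongs to the job. Of the things that look like the remote, the largest one is meant.

How it is judged:
By the outcome, as a careful person would: the job done as asked, in the order asked, and still so for the second after the job is handed in, with the robot touching nothing.
It also fails if it takes over 48 s, if anything falls off the work surface, if the arm or the gripper's body presses on something with over 40 N, if the wrist force passes 120 N, or if a joint passes its speed limit or range.

## Working session

There is one attempt and no reset: what is moved stays moved. The work goes in short steps, Python scripts to look and compute and a tool call to move; the robot and the scene stay as the last step left them, time stands still between calls to the robot, and variables do not carry over. Pictures are saved under pics/ and viewed, about 8 in all and at most 12, crops included, and the job is handed in when it is done.

Besides the shell and the picture viewer there is one more tool, called after "Call:" as a command line: name --argument value ..., lists and objects as JSON in quotes. play_rows: Moves the arm, as the interface text tells. Its arguments: {"type":"object","properties":{"moves":{"type":"array","items":{"type":"array"}},"fingers":{"type":"number"},"grip_force":{"type":"number"}},"required":["moves"]}

```bash
mkdir -p pics
cat > h.py <<'E'
import numpy as np, cv2
from station import manip, cams, order
def shot(name,fn,box=None,s=1):
    c=cams.read_camera(name); im=c["pixels"][...,::-1]
    if box: im=im[box[1]:box[3],box[0]:box[2]]
    cv2.imwrite("pics/"+fn,cv2.resize(np.ascontiguousarray(im),None,fx=s,fy=s,interpolation=cv2.INTER_CUBIC)); return c
def world(c,u,v,z):
    d=c["R"].T@np.linalg.solve(c["intrinsics"],[u,v,1.]); o=-c["R"].T@c["t"]
    return o+d*(z-o[2])/d[2]
def pix(c,X):
    p=c["intrinsics"]@(c["R"]@np.array(X)+c["t"]); return p[:2]/p[2]
E
python3 - <<'E'
from h import *
a=shot("top","t1.png",s=1.5);b=shot("scene","s1.png",s=1.5)
for c in(a,b): print((-c["R"].T@c["t"]).round(3),c["R"].round(2).tolist(),c["intrinsics"][0,0])
s=manip.state();print(s)
E
```

```text
[0.505 0.002 1.102] [[0.03, -1.0, 0.04], [-1.0, -0.03, -0.06], [0.06, -0.04, -1.0]] 395.276187614523
[1.144 0.381 0.611] [[-0.57, 0.82, -0.02], [0.5, 0.32, -0.8], [-0.65, -0.47, -0.6]] 401.3753132983994
{'t': 0.1, 'joint_pos': array([-1.41269028e+00,  3.08945913e-01,  1.63504090e+00, -5.51356238e-05,
        1.19969245e+00, -6.96869688e-02]), 'qvel': array([ 1.51206506e-03, -1.49945088e-03, -5.17685958e-03,  1.28968441e-03,
        7.58395766e-04, -3.49673331e-05]), 'effort': array([-6.69077072e-04, -4.16405225e+01, -2.77645326e+01, -2.93500852e-05,
        4.04260063e-03, -1.69780536e-07]), 'tcp_pos': array([ 0.14099185, -0.60813412,  0.23015323]), 'eef_rot': array([ 9.93519121e-01,  1.13660311e-01, -7.17646487e-05, -1.04115000e-03]), 'force': array([ 0.37815616, -0.95292227, -0.21663544]), 'torque': array([-0.01078668, -0.00674771, -0.0208052 ]), 'opening': 1.0007177344897469}
```

View pics/t1.png

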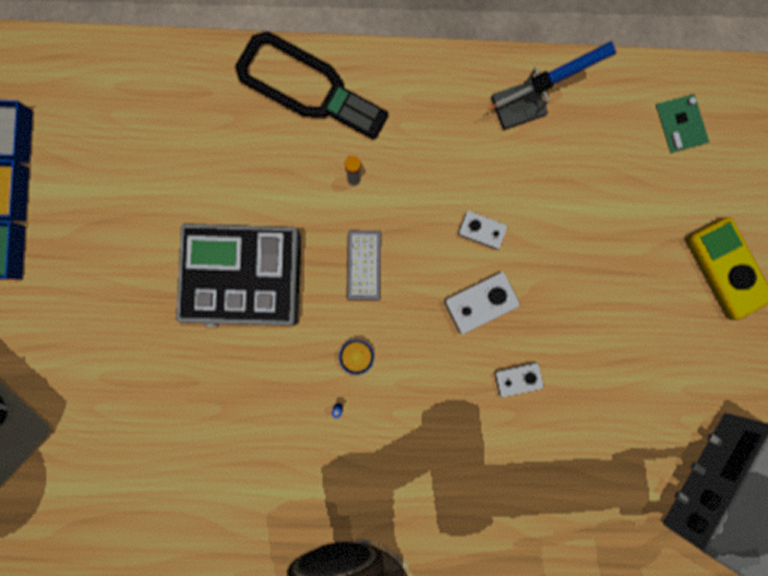

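View pics/s1.png

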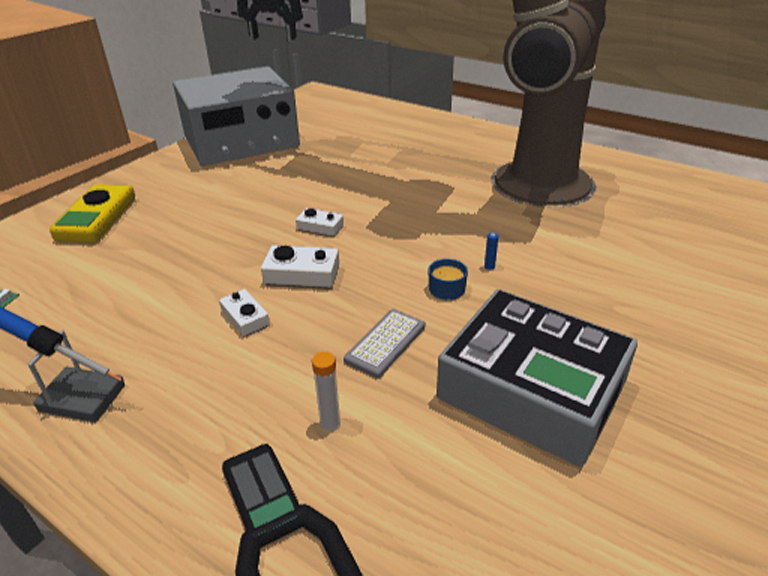

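The top view shows the station at (240,275), with keys at (205/235/264,300) and the rocker at (270,254). There are three remote lookalikes, at (483,230), (482,302) and (520,380). The middle one at (482,302) is clearly the largest, and its big key is at (497,296). I'll confirm that in a crop.

Run:
```python
from h import *
shot("top","t2.png",(110,135,370,270),3)
```

```text
(no output)
```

View pics/t2.png

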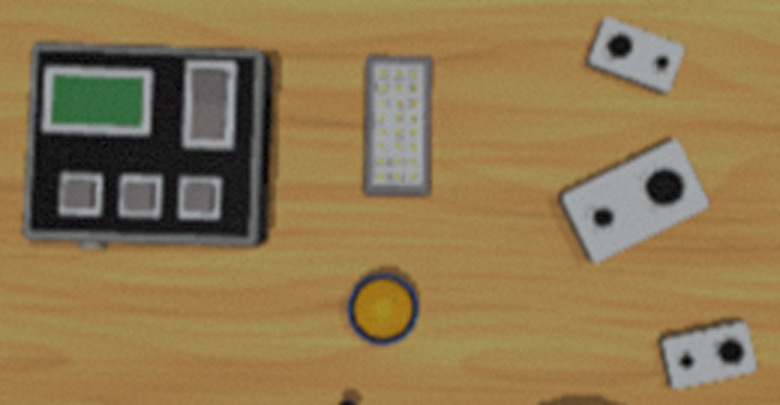

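```bash
cat >> h.py <<'E'
from scipy.spatial.transform import Rotation as Ro
def delta(X):
    s=manip.state(); return (Ro.from_quat(s["eef_rot"]).as_matrix().T@(np.array(X)-s["tcp_pos"]))*100
E
python3 - <<'E'
from h import *
c=cams.read_camera("top")
P=lambda u,v,z: world(c,110+(u+.5)/3-.5,135+(v+.5)/3-.5,z)
f=P(664,187,.052);t=P(603,217,.052);print("fan",f,"timer",t,np.linalg.norm(f-t))
l,m,r=P(79,194,.097),P(140,196,.097),P(200,198,.097);print("keys",l,m,r,np.linalg.norm(l-r))
d=l-r;yaw=np.arctan2(-d[0],d[1]);rk=P(209,104,.094);print("yaw",yaw,"rocker mid",rk)
# station corners fit at top z=.085
import cv2
q=np.array([P(*p,.085)[:2] for p in[(35,45),(266,51),(258,241),(25,236)]]);print(q.round(4).tolist(),q.mean(0),cv2.minAreaRect((q*1000).astype(np.float32)))
R=np.array([[np.cos(yaw),-np.sin(yaw)],[np.sin(yaw),np.cos(yaw)]])
o=m[:2]-R@[-.045,0];print("origin",o,"pad",o+R@[.035+.0205,-.055],"rockmid pred",o+R@[.035,-.055])
b=cams.read_camera("scene")
for X in(f,m,[*(o+R@[.0555,-.055]),.1]): print("scene px x1.5",pix(b,X)*1.5)
print("tool yaw",Ro.from_quat(manip.state()["eef_rot"]).as_matrix().round(3).tolist(),delta([f[0],f[1],.14]))
E
```

```text
fan [ 0.55650513 -0.23324515  0.052     ] timer [ 0.52830646 -0.17892367  0.052     ] 0.061204473204616604
keys [0.53512401 0.27128064 0.097     ] [0.5347977  0.22048073 0.097     ] [0.534448   0.17033513 0.097     ] 0.10094777569721027
yaw -0.006696659251396891 rocker mid [0.61450715 0.16625027 0.094     ]
[[0.6618, 0.3172], [0.6627, 0.1207], [0.4995, 0.1219], [0.4988, 0.3181]] [0.58067496 0.21950151] ((580.7335815429688, 219.4298858642578), (163.23248291015625, 198.02554321289062), 0.21280549466609955)
origin [0.57979669 0.22017939] pad [0.63492713 0.16480896] rockmid pred [0.61442759 0.16494624]
scene px x1.5 [283.96270496 251.59589576]
scene px x1.5 [553.48554439 320.83349882]
scene px x1.5 [479.49057103 347.48715177]
tool yaw [[0.974, 0.226, -0.0], [0.226, -0.974, 0.001], [0.0, -0.001, -1.0]] [ 48.94438088 -27.16089312   9.10014512]
```

Call:
play_rows --moves '[[[48.9,-27.2,5],[0,0,0.22]],[[48.9,-27.2,5],[0,0,0.22]],[[48.9,-27.2,5],[0,0,0.22]],[[48.9,-27.2,5],[0,0,0.22]],[[48.9,-27.2,5],[0,0,0.22]],[[48.9,-27.2,5],[0,0,0.22]],[[48.9,-27.2,5],[0,0,0.22]],[[48.9,-27.2,5],[0,0,0.22]],[[48.9,-27.2,5],[0,0,0.22]],[[48.9,-27.2,5],[0,0,0.22]],[[48.9,-27.2,5],[0,0,0.22]],[[48.9,-27.2,5],[0,0,0.22]]]' --fingers 1 --grip_force 40

```text
t: 1.45
tcp_pos: [0.5591, -0.2296, 0.1808]
eef_rot: [1.0, 0.006, 0.001, -0.001]
force: [-0.4, -1.2, -0.0]
opening: 0.002
```

Run:
```python
from h import *
print(delta([.5565,-.2332,.070]),manip.state())
```

```text
[-0.27390951  0.37412488 11.07986323] {'t': 1.45, 'joint_pos': array([-0.46267635,  0.31964265,  1.72715582,  0.00207392,  1.09430925,
        1.09483512]), 'qvel': array([ 0.12370882,  0.08298682, -0.08656001, -0.06353499,  0.03162234,
        0.14542631]), 'effort': array([  0.36233702, -40.46500325, -26.25270188,   0.25978415,
        -0.12429528,   0.06684514]), 'tcp_pos': array([ 0.55905343, -0.22958396,  0.18080722]), 'eef_rot': array([ 9.99980530e-01,  6.16700027e-03,  6.33057682e-04, -7.12264016e-04]), 'force': array([-0.42859094, -1.17856143, -0.01966582]), 'torque': array([ 0.02377516, -0.02271267,  0.0268529 ]), 'opening': 0.0019128870370986816}
```

Call:
play_rows --moves '[[[0,0,4],[0,0,0]],[[0,0,8],[0,0,0]],[[0,0,11],[0,0,0]],[[0,0,11],[0,0,0]],[[0,0,11],[0,0,0]]]'

```text
t: 1.95
tcp_pos: [0.5555, -0.2338, 0.0711]
eef_rot: [1.0, 0.004, -0.001, -0.0]
force: [-0.1, -0.5, 0.9]
opening: 0.002
```

Run:
```python
from h import *
shot("scene","s2.png",(140,100,340,250),4)
shot("top","t3.png",(290,160,370,240),4)
a=cv2.imread("pics/s2.png");b=cv2.imread("pics/t3.png");a[:320,480:]=b
cv2.imwrite("pics/c1.png",a)
print(delta([.5565,-.2332,.052]),manip.state()["force"])
```

```text
[-0.11948961 -0.15296807  2.15129478] [-0.24743794  0.1250431   1.03849328]
```

View pics/c1.png

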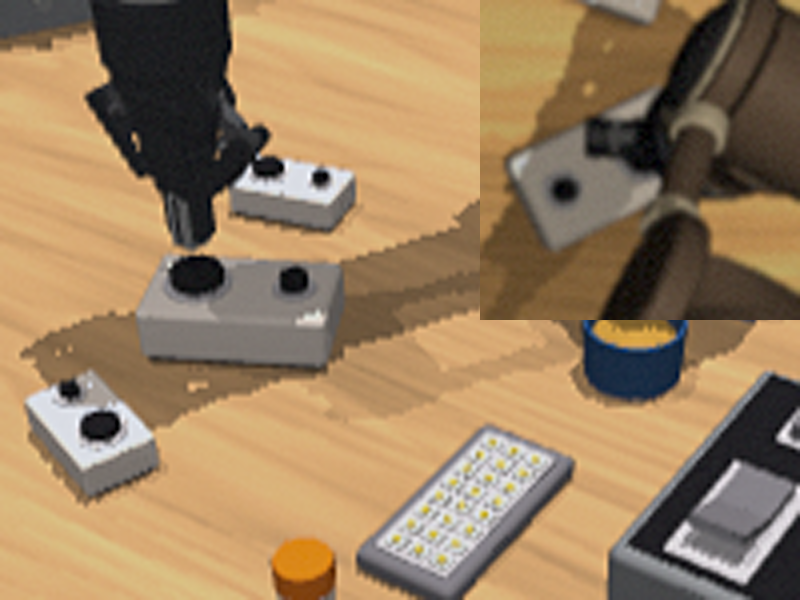

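The fingertip at (192,245) hangs right over the large key at (197,275). I'll press slowly.

Call:
play_rows --moves '[[[-0.05,-0.05,1],[0,0,0]],[[-0.05,-0.05,1.8],[0,0,0]],[[-0.05,-0.05,2.1],[0,0,0]],[[-0.05,-0.05,2.4],[0,0,0]],[[-0.05,-0.05,2.6],[0,0,0]],[[-0.05,-0.05,2.7],[0,0,0]],[[-0.05,-0.05,2.7],[0,0,0]]]'

```text
t: 2.75
tcp_pos: [0.5557, -0.2331, 0.045]
eef_rot: [1.0, 0.004, -0.0, 0.0]
force: [-2.6, -0.4, 7.4]
opening: -0.003
```

Call:
play_rows --moves '[[[0,0,0.1],[0,0,0]],[[0,0,0.2],[0,0,0]],[[0,0,0.2],[0,0,0]],[[0,0,0.2],[0,0,0]]]'

```text
t: 3.15
tcp_pos: [0.5558, -0.2332, 0.0449]
eef_rot: [1.0, 0.004, -0.0, 0.0]
force: [-5.3, 2.5, 15.6]
opening: -0.002
```

The key has bottomed: z holds at 0.045 while the force rises to 15.6 N. Next I'll lift and go to the rocker.

Call:
play_rows --moves '[[[0,0,-4],[0,0,0]],[[0,0,-9],[0,0,0]],[[0,0,-14],[0,0,0]],[[3,-8,-14],[0,0,0]],[[8,-39.8,-14],[0,0,0]],[[8,-39.8,-14],[0,0,0]],[[8,-39.8,-14],[0,0,0]],[[8,-39.8,-14],[0,0,0]],[[8,-39.8,-14],[0,0,0]],[[8,-39.8,-14],[0,0,0]],[[8,-39.8,-14],[0,0,0]],[[8,-39.8,-14],[0,0,0]]]'

```text
t: 4.35
tcp_pos: [0.6325, 0.1716, 0.1818]
eef_rot: [1.0, 0.007, 0.0, -0.001]
force: [-0.1, -0.1, -1.2]
opening: -0.002
```

Call:
play_rows --moves '[[[0,0,0],[0,0,0]],[[0,0,0],[0,0,0]]]'

```text
t: 4.55
tcp_pos: [0.6319, 0.1648, 0.1815]
eef_rot: [1.0, 0.004, -0.001, 0.001]
force: [0.2, -0.1, 0.1]
opening: 0.002
```

Run:
```python
from h import *
print(delta([.635,.165,.120]),manip.state()["qvel"].round(3),manip.state()["eef_rot"])
```

```text
[ 0.32015435 -0.02831351  6.15224764] [-0.026 -0.011  0.004  0.001 -0.     0.002] [ 9.99991996e-01  3.90673750e-03 -6.97245112e-04  5.08859987e-04]
```

Call:
play_rows --moves '[[[0.3,0,2],[0,0,0]],[[0.3,0,4],[0,0,0]],[[0.3,0,6.2],[0,0,0]],[[0.3,0,6.2],[0,0,0]],[[0.3,0,6.2],[0,0,0]]]'

```text
t: 5.05
tcp_pos: [0.6351, 0.1638, 0.1199]
eef_rot: [1.0, 0.003, -0.001, 0.0]
force: [0.2, 0.7, 0.4]
opening: 0.0
```

Run:
```python
from h import *
shot("scene","s3.png",(260,150,450,300),4)
print(delta([.635,.165,.094]),manip.state()["force"])
```

```text
[-0.10932968 -0.06185802  2.71251003] [-0.20459221 -0.19638074 -0.59140416]
```

View pics/s3.png

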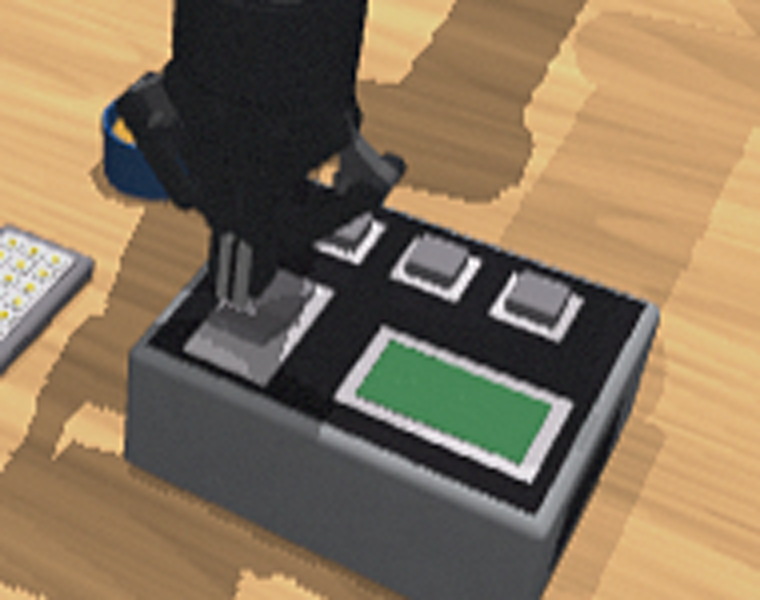

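The tip at (238,305) is over the rocker's raised rear half, so I'll push down.

Call:
play_rows --moves '[[[0,0,0.8],[0,0,0]],[[0,0,1.4],[0,0,0]],[[0,0,1.8],[0,0,0]],[[0,0,2.1],[0,0,0]],[[0,0,2.4],[0,0,0]],[[0,0,2.6],[0,0,0]],[[0,0,2.7],[0,0,0]],[[0,0,2.7],[0,0,0]]]'

```text
t: 5.9
tcp_pos: [0.6379, 0.1659, 0.095]
eef_rot: [1.0, 0.004, 0.003, -0.0]
force: [4.6, -0.3, 4.7]
opening: 0.002
```

Call:
play_rows --moves '[[[0,0,0.1],[0,0,0]],[[0,0,0.2],[0,0,0]],[[0,0,0.2],[0,0,0]],[[0,0,0.2],[0,0,0]]]'

```text
t: 6.3
tcp_pos: [0.6377, 0.166, 0.094]
eef_rot: [1.0, 0.004, 0.002, -0.0]
force: [2.4, -0.6, 11.4]
opening: 0.002
```

Call:
play_rows --moves '[[[0,0,0.1],[0,0,0]],[[0,0,0.2],[0,0,0]],[[0,0,0.2],[0,0,0]]]'

```text
t: 6.6
tcp_pos: [0.6377, 0.166, 0.0939]
eef_rot: [1.0, 0.004, 0.002, -0.0]
force: [-1.3, -1.8, 18.5]
opening: -0.003
```

Call:
play_rows --moves '[[[0,0,-2],[0,0,0]],[[0,0,-5],[0,0,0]],[[-5,-2,-5.5],[0,0,0]],[[-10.2,-5.5,-5.5],[0,0,0]],[[-10.2,-5.5,-5.5],[0,0,0]],[[-10.2,-5.5,-5.5],[0,0,0]],[[-10.2,-5.5,-5.5],[0,0,0]],[[-10.2,-5.5,-5.5],[0,0,0]]]'

```text
t: 7.4
tcp_pos: [0.5338, 0.2194, 0.1439]
eef_rot: [1.0, 0.004, -0.0, 0.0]
force: [-0.1, 0.3, -0.1]
opening: -0.0
```

Run:
```python
from h import *
shot("scene","s4.png",(260,150,450,300),4)
print(delta([.5348,.2203,.112]),manip.state()["force"])
```

```text
[ 0.08201082 -0.10153097  3.19943282] [-0.02273222 -0.51154746 -0.17049121]
```

View pics/s4.png

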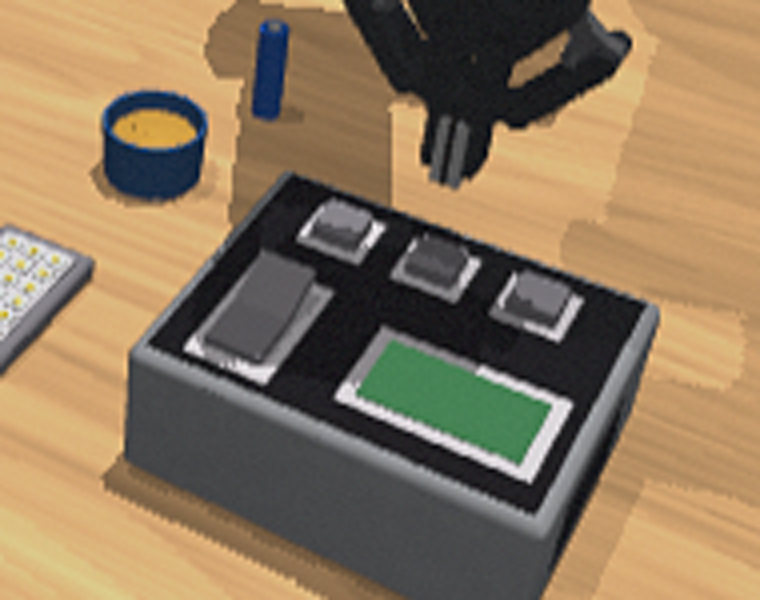

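The rocker is now level at the rear (240,320) and raised at the front (275,265), so it has flipped. The tip at (450,185) is above the middle key at (437,255), which I'll press now.

Call:
play_rows --moves '[[[0.1,-0.1,2],[0,0,0]],[[0.1,-0.1,3.5],[0,0,0]],[[0.1,-0.1,4.2],[0,0,0]],[[0.1,-0.1,4.6],[0,0,0]],[[0.1,-0.1,4.9],[0,0,0]],[[0.1,-0.1,5.2],[0,0,0]],[[0.1,-0.1,5.4],[0,0,0]],[[0.1,-0.1,5.5],[0,0,0]],[[0.1,-0.1,5.5],[0,0,0]]]'

```text
t: 8.35
tcp_pos: [0.5341, 0.2207, 0.09]
eef_rot: [1.0, 0.004, 0.0, 0.0]
force: [-3.5, -3.0, 6.2]
opening: -0.001
```

Call:
play_rows --moves '[[[0,0,0.1],[0,0,0]],[[0,0,0.2],[0,0,0]],[[0,0,0.2],[0,0,0]],[[0,0,0.2],[0,0,0]]]'

```text
t: 8.75
tcp_pos: [0.5341, 0.2208, 0.0898]
eef_rot: [1.0, 0.004, -0.0, 0.0]
force: [-7.0, -3.8, 14.6]
opening: -0.003
```

It bottomed at 0.0898 with 14.6 N. I'll retreat upwards and back.

Call:
play_rows --moves '[[[0,0,-3],[0,0,0]],[[0,0,-7],[0,0,0]],[[0,0,-12],[0,0,0]],[[-6,0,-16],[0,0,0]],[[-12,0,-18],[0,0,0]],[[-12,0,-18],[0,0,0]],[[-12,0,-18],[0,0,0]],[[-12,0,-18],[0,0,0]],[[-12,0,-18],[0,0,0]]]'

```text
t: 9.65
tcp_pos: [0.415, 0.2202, 0.2671]
eef_rot: [1.0, 0.004, 0.001, -0.0]
force: [1.2, -0.1, 0.5]
opening: 0.001
```

Run:
```python
from h import *
shot("scene","s5.png",(130,100,450,310),2.5)
print(manip.state()["force"],manip.state()["tcp_pos"])
```

```text
[-0.23886779 -0.78545173 -0.67735108] [0.41494625 0.22005847 0.26674718]
```

View pics/s5.png

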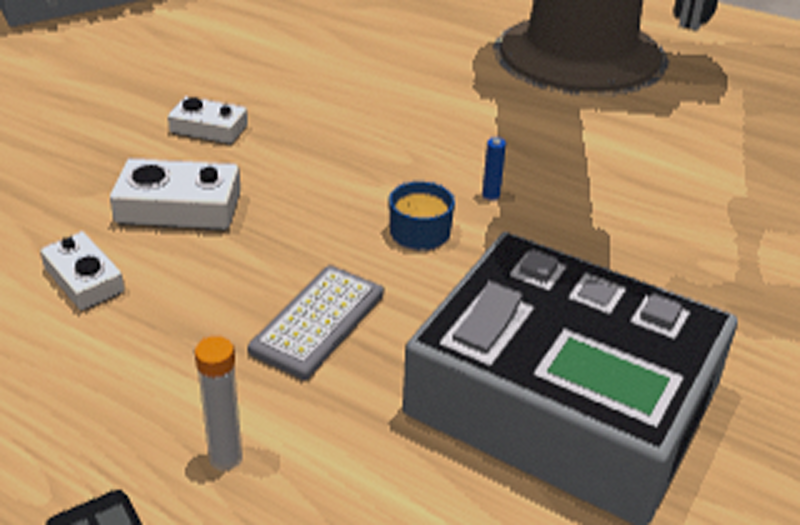

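The fan key (148,175) and the middle key (598,290) sit low. The other keys are still up, the rocker is flipped at (488,315), and nothing else has moved.

```bash
python3 -c "
from h import *
print(order.close_job())"
```

```text
the job is handed in; nothing more can be done
None
```

I did the three presses in the order asked and handed the job in at about 10 s of robot time.

| Step | Height where it stopped | Expected | Force at the stop |
|---|---|---|---|
| Large round key on the largest of the three remotes | 44.9 mm | 45 mm | 15.6 N |
| Rocker, raised rear end | 93.9 mm | 94 mm | 18.5 N |
| Middle square key on the station | 89.8 mm | 90 mm | 14.6 N |

At each stop the height held while the force rose well above the key's own resistance, so each was at its end.

The last picture shows both keys low, the rocker flipped and the other keys up. The remote and the other things look to be where they stood; I judged that by eye and did not re-measure them. The hand is clear at 0.27 m height and the force reads about zero. No check failed or disagreed.

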